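# Line clear-down at the packing bench

## Robot

A 6-joint arm with a two-finger parallel gripper is mounted at the origin on the work surface. World frame = base frame: x ahead of the robot, y to its left, z up, the work surface at z = 0. Lengths are in m, angles in rad, forces in N, time in s.
With the tool pointing down it reaches from about 0.35 to 0.85 m from the base axis. Payload 8.1 kg.
Tool frame: the origin (TCP) lies on the mounting face of the last link; the fingertips stand 186 mm ahead of it and the grasp point (between the pads) lies 167 mm ahead of it; z points along the fingers, y is the line along which they close (so a half turn about z gives the same grasp; the last joint's range is limited). The gripper opens to 93 mm and grips with 3 to 60 N. Pads are 15 mm wide; open, the fingers measure 128 mm over their backs; the gripper's body (75 mm by 188 mm) begins 65 mm behind the grasp point.
Start: joints at [-1.254, 0.13, 1.488, -0, 1.523, -0.085], TCP at [0.235, -0.552, 0.405] pointing down, gripper open.
Joint ranges: [-2.96, 2.96], [-0.89, 2.26], [0.02, 2.5], [-1.34, 4.48], [0, 2.73], [-2.66, 2.66]. Speed limits (rad/s): [2.39, 2.39, 2.79, 3.14, 3.14, 3.14].

## Interface

Orientations are given as a rotation vector (axis times angle).
In Python, from plant import * gives the robot as it stands. The module is installed in compiled form; this text tells all that it offers.
- The arm moves only by the tool arm_command, never from a script. Its argument "increments" is a list of rows, each a list of 6 numbers: the shift along the tool's x, y, z in units of 0.2 m (1.0 is 0.2 m), then the turn, a rotation vector about the tool's x, y, z in units of pi rad (1.0 is pi rad). A call has exactly 5 rows; each row is the pose to reach, as a shift and turn from the pose commanded when the call began, along the tool's axes at that moment, turning the shorter way round; what a row does not reach only later rows make up. A row lasts 1/8 s, in which the tool goes at most 62.5 mm and 10.7 degrees, less where a joint would pass 70% of its speed; a pose out of reach is approached as far as the arm can. A call with a number of a shift or a turn outside -1 to 1 is refused whole. A call with a gripper value outside its range is refused whole. "fingers" is the closure, from -1 (fully open) to 1 (shut), set as the call begins (left out, the last holds). The fingers move at their own pace and stop on an object; "force" is the grip in N (left out, the last holds). Time passes only in rows, so rows that repeat a pose let the fingers close, or fill a call up. It gives the time, the measured TCP pose, the force, the opening and the grip force at its end, in the units of the state.
- read_state(): the state, without advancing time (a new reading comes with each control period).
- read_camera(name): name is "scene" or "top" or "wrist"; returns a dict with "image" (400x640x3 uint8, red, green, blue), "fx", "fy", "cx", "cy" (pixels), "k1" (the pictures are not rectified: a ray, as slopes to the right and down, at radius r is drawn at 1 + k1 r^2 times it, then the intrinsics apply), "T" (4x4, takes a point from camera to world coordinates). Camera axes: x right, y down, z forward; pixel columns grow to the right and rows downward; lengths in m; the calibration is good to about 2 mm. A picture is of the moment at which its call begins. There is no depth.
- close_job(): hands the job in; it is judged then, once.
The state is a dict: "t": time; "q": joint angles; "dq": joint speeds; "joint_torque": joint torques, N m; "tool_pos": TCP position; "orientation": TCP orientation; "force": force on the tool from outside, world axes, zero at the start; "wrist_torque": the same for the moment, N m; "opening": finger opening in m; "gripper_force": force on a finger pad.
Only numpy, scipy, OpenCV 4.12 (cv2) and the standard library are available. Lean on these libraries where they do the work, as an engineer would, in place of code of your own. Each camera call takes 0.05 s, during which the arm holds its last target. There are 200 camera calls.

## Task

Start the clear-down by pressing the red roller of the lever switch down just until it clicks, without running it into overtravel, and let the lever come right back up. Then move both spring clamps from the white parking rail so that they are clipped on the top edge of the blue board, and push every rejected blue lid lying loose on the bench over the far edge so that it drops into the yellow tote below. Last, click the roller switch once more in the same careful way and let it come back up; leave the jar, the spray bottle and the carton where they stand.

Things in the scene. Friction and masses are not known exactly. Their poses are not given: they have to be found in the camera images.
- bench_edge (a point): Middle of the bench's straight far edge, which runs along world y; its x is where the bench top (z = 0) ends.
- tote_rim (a point): Middle of the top of the near wall of the open yellow tote, which stands fixed on a blue lift cart below the far edge of the bench; this wall is tucked about 50 mm under the bench top, its rim 50 mm below the bench surface. The tote reaches 350 mm from this wall along +x, 250 mm to either side along y, and is 120 mm deep; walls 6 mm. z up.
- lid1: Blue rejected jar lid with a white disc on top, a solid flat disc 92 mm in diameter and 22 mm high, 35 to 70 g, lying loose on the bench. Origin at the centre of its underside, z up. Too wide to grasp across; it slides easily when pushed from behind. May be absent.
- lid2: Blue rejected jar lid with a white disc on top, a solid flat disc 92 mm in diameter and 22 mm high, 35 to 70 g, lying loose on the bench. Origin at the centre of its underside, z up. Too wide to grasp across; it slides easily when pushed from behind. May be absent.
- lid3: Blue rejected jar lid with a white disc on top, a solid flat disc 92 mm in diameter and 22 mm high, 35 to 70 g, lying loose on the bench. Origin at the centre of its underside, z up. Too wide to grasp across; it slides easily when pushed from behind. May be absent.
- lid4: Blue rejected jar lid with a white disc on top, a solid flat disc 92 mm in diameter and 22 mm high, 35 to 70 g, lying loose on the bench. Origin at the centre of its underside, z up. Too wide to grasp across; it slides easily when pushed from behind. May be absent.
- roller_top (a point): Top of the red roller (20 mm diameter, 16 mm wide along y), moving with the lever; about 118 mm above the bench when free. The roller sits 55 mm from the lever's hinge pin, towards this point's -x. The pin runs along y in a black housing 30 mm wide, 98 mm high, its face 42 mm from the roller's centre, on a grey box fixed to the bench. Pushed from above it swings down.
- switch_lever (a joint): Lever angle, rad: 0 free (up), growing as the roller is pressed down, about 5.5 mm of roller travel per 0.1. Clicks at 0.20 (11 mm down, about 3 N) and must stay past that a moment (0.25 s) to register; beyond 0.34 (18 mm down, 4.5 N) is overtravel and spoils the job. Springy right through: no hard stop before 0.55.
- clamp1_grip (a point): Midway between the orange rolls (10 mm diameter, 32 mm long along x) atop the spring clamp's handles. 62 mm over the rolls along y at rest; squeezed along y they open the jaws below: 39 mm is fully open (28 mm jaw gap), about 8 N; a grip of 20 N does it, up to a stop. Upright, black, 75 g; z up. Hinge pin 45 mm below; this point is on the -y lever and turns with it.
- clamp1_bite (a point): Middle between the clamp's two orange jaws (12 mm high, 24 mm along x), 84 mm below its grip point, on the same (-y) lever, same axes. Clipped properly on a panel it lies in the panel's mid-plane, 8 mm below the panel's top edge, as on the parking rail at the start; a panel edge can enter about 30 mm between the jaws.
- clamp1_jaw (a joint): Opening of the spring clamp, rad: 0 when the jaws are closed on a 6 mm panel, -0.13 closed on nothing, 0.52 fully open.
- clamp2_grip (a point): Midway between the orange rolls (10 mm diameter, 32 mm long along x) atop the spring clamp's handles. 62 mm over the rolls along y at rest; squeezed along y they open the jaws below: 39 mm is fully open (28 mm jaw gap), about 8 N; a grip of 20 N does it, up to a stop. Upright, black, 75 g; z up. Hinge pin 45 mm below; this point is on the -y lever and turns with it.
- clamp2_bite (a point): Middle between the clamp's two orange jaws (12 mm high, 24 mm along x), 84 mm below its grip point, on the same (-y) lever, same axes. Clipped properly on a panel it lies in the panel's mid-plane, 8 mm below the panel's top edge, as on the parking rail at the start; a panel edge can enter about 30 mm between the jaws.
- clamp2_jaw (a joint): Opening of the spring clamp, rad: 0 when the jaws are closed on a 6 mm panel, -0.13 closed on nothing, 0.52 fully open.
- dock: White parking rail: an upright white panel 6 mm thick (y), 110 mm long (x), top edge 70 mm above the bench, on a dark foot 120 by 70 mm, fixed. Origin at the centre of the underside, z up. The two clamps start clipped side by side on its top edge.
- board: Blue line board: an upright blue panel 6 mm thick (y), 110 mm long (x), top edge 70 mm above the bench, on a blue foot 120 by 70 mm, fixed. Origin at the centre of the underside, z up.
- jar: White jar with a blue lid screwed on, 92 mm across, 116 mm high, standing; not a reject, not to be touched. Origin at the centre of its underside.
- spray: White bottle with a green cap, 60 mm across, 170 mm high, standing; not to be touched. Origin at the centre of its underside.
- carton: Brown carton 150 by 110 by 80 mm; not to be touched. Origin at the centre of its underside.
There are look-alikes about, which are no part of the job. Leave any pink look-alike of the lid4 alone. Of the things that look like the board, the larger one is meant.

How it is judged:
By the outcome, as a careful person would: the job done as asked, in the order asked, and still so for the second after the job is handed in, with the robot touching nothing.
Of lid1, lid2, lid3, lid4 only 2 to 4 are there at a start; the rules pass over those that are not, and their reading is None.
At some moment in a run one of lid1, lid2, lid3, lid4 may be knocked a few centimetres aside while the robot is not near it.
It also fails if it takes over 200 s, if anything falls off the work surface, if the arm or the gripper's body presses on something with over 40 N, if the wrist force passes 120 N, or if a joint passes its speed limit or range.

## Working session

There is one attempt and no reset: what is moved stays moved. The work goes in short steps, Python scripts to look and compute and a tool call to move; the robot and the scene stay as the last step left them, time stands still between calls to the robot, and variables do not carry over. Pictures are saved under pics/ and viewed, at most 14 in all, crops included, and the job is handed in when it is done.

Besides the shell and the picture viewer there is one more tool, called as name(argument=value, ...) on one line, values as JSON. arm_command: Moves the arm, as the interface text tells. Shifts and turns lie within -1 to 1; 1 stands for 0.2 m of shift or pi rad of turn. Its arguments: {"type":"object","properties":{"increments":{"type":"array","items":{"type":"array","items":{"type":"number","minimum":-1,"maximum":1}}},"fingers":{"type":"number"},"force":{"type":"number"}},"required":["increments"]}

```bash
mkdir -p pics; cat > h.py <<'E'
import numpy as np, cv2
from plant import *
from scipy.spatial.transform import Rotation as R
def cam(n,save=None):
    c=read_camera(n); c["T"]=np.array(c["T"])
    if save: cv2.imwrite(f"pics/{save}.png",cv2.cvtColor(c["image"],cv2.COLOR_RGB2BGR))
    np.savez(f"last_{n}.npz",**c)
    return c
def load(n):
    return {k:(v if v.ndim else float(v)) for k,v in np.load(f"last_{n}.npz").items()}
def ray(c,u,v):
    K=np.array([[c["fx"],0,c["cx"]],[0,c["fy"],c["cy"]],[0,0,1.]])
    d=np.array([(u-c["cx"])/c["fx"],(v-c["cy"])/c["fy"]]); p=d.copy()
    for _ in range(20): p=d/(1+c["k1"]*(p@p))
    w=c["T"][:3,:3]@np.array([*p,1]); return c["T"][:3,3],w
def onz(c,u,v,z):
    o,w=ray(c,u,v); return o+w*(z-o[2])/w[2]
def proj(c,P):
    p=np.linalg.inv(c["T"])@np.array([*P,1]); s=p[:2]/p[2]; s=s*(1+c["k1"]*(s@s))
    return np.array([s[0]*c["fx"]+c["cx"],s[1]*c["fy"]+c["cy"]])
def tri(c1,p1,c2,p2):
    o1,w1=ray(c1,*p1);o2,w2=ray(c2,*p2)
    t=np.linalg.lstsq(np.c_[w1,-w2],o2-o1,rcond=None)[0]
    a,b=o1+w1*t[0],o2+w2*t[1]; return (a+b)/2,np.linalg.norm(a-b)
def st():
    s=read_state(); return s
def inc(target,rv=None):
    "units for arm_command to bring TCP to target (world), from measured pose"
    s=read_state(); Rm=R.from_rotvec(s["orientation"])
    d=Rm.inv().apply(np.array(target)-s["tool_pos"])/0.2
    t=np.zeros(3) if rv is None else (Rm.inv()*R.from_rotvec(rv)).as_rotvec()/np.pi
    return np.round(np.r_[d,t],4)
E
python3 - <<'E'
from h import *
for n in("scene","top"):
    c=cam(n,n); print(n,c["fx"],c["k1"],c["T"].round(3).tolist())
s=read_state(); print(s); print(R.from_rotvec(s["orientation"]).as_matrix().round(3))
E
```

```text
scene 510.5209701808311 0.0334661255536112 [[-0.649, 0.412, -0.64, 1.547], [0.761, 0.327, -0.561, 0.902], [-0.021, -0.851, -0.525, 0.931], [0.0, 0.0, 0.0, 1.0]]
top 406.7533814146171 -0.08650146864446756 [[0.026, -0.979, 0.203, 0.225], [-1.0, -0.024, 0.008, -0.01], [-0.003, -0.204, -0.979, 1.651], [0.0, 0.0, 0.0, 1.0]]
{'t': 0.1, 'q': array([-1.25440443e+00,  1.31098193e-01,  1.48917486e+00, -7.56233796e-06,
        1.52299380e+00, -8.54071106e-02]), 'dq': array([-0.0005874 , -0.00045266, -0.00146374, -0.00130127,  0.00021241,
        0.00123246]), 'joint_torque': array([ 1.47878829e-03, -5.61338711e+01, -4.93096340e+01,  7.70340697e-02,
        2.91517563e-02, -1.16393749e-04]), 'tool_pos': array([ 0.23459608, -0.55201323,  0.40378213]), 'orientation': array([-3.07677843e+00, -6.26576282e-01,  3.14668242e-04]), 'force': array([-0.5870348 , -0.03632656, -0.13701082]), 'wrist_torque': array([ 0.06921666, -0.00869199, -0.00115458]), 'gripper_force': 0.0, 'opening': 0.09313891930551464}
[[ 0.92   0.391 -0.001]
 [ 0.391 -0.92   0.002]
 [ 0.    -0.002 -1.   ]]
```

View pics/scene.png

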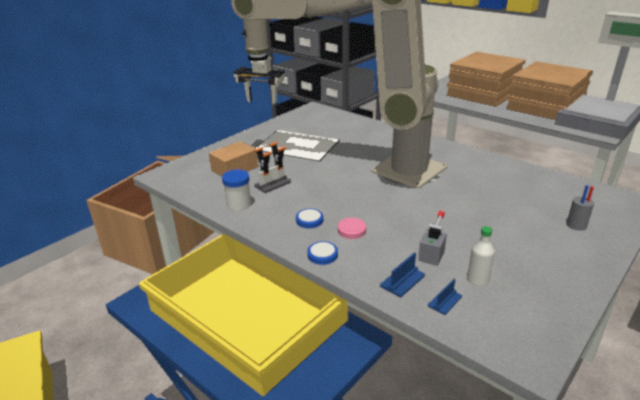

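View pics/top.png

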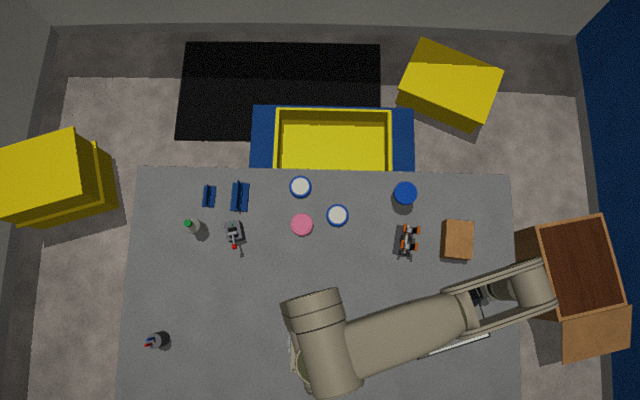

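Top view: two blue lids with white discs at (300,187) and (337,215). The pink look-alike is at (302,225) and the jar, also with a blue lid, at (405,193). The larger board is at (240,196) and a smaller look-alike at (209,196). The switch is at (235,238), its roller at (235,246), and the clamps on the dock at (408,241). I choose the two lids and the board at (240,196).

```bash
python3 - <<'E'
from h import *
t=load("top"); s=load("scene")
def blobs(c,lo,hi,mina=6):
    hsv=cv2.cvtColor(c["image"],cv2.COLOR_RGB2HSV); m=cv2.inRange(hsv,lo,hi)
    n,l,stt,ce=cv2.connectedComponentsWithStats(m)
    return [(ce[i].round(1).tolist(),stt[i].tolist()) for i in range(1,n) if stt[i,4]>=mina]
for nm,lo,hi in(("blue",(100,140,40),(125,255,255)),("pink",(160,80,100),(178,200,255)),("red",(0,180,90),(5,255,255)),("orange",(5,170,120),(16,255,255)),("white",(0,0,175),(180,40,255))):
  for n,c in(("top",t),("scene",s)):
    for b in blobs(c,lo,hi):
        z=0.022 if nm in("blue","pink","white") else .115
        p=onz(c,*b[0],z)
        if -.6<p[1]<.6 and .2<p[0]<.9: print(nm,n,b,p.round(3))
# bench edge
print([onz(t,u,v,0).round(3).tolist() for u,v in((250,168),(330,170),(420,172))])
E
python3 - <<'E'
import cv2
a=cv2.imread('pics/top.png')[160:290,180:480]; b=cv2.imread('pics/scene.png')[130:320,200:510]
a=cv2.resize(a,None,fx=2.6,fy=2.6,interpolation=cv2.INTER_CUBIC); cv2.imwrite('pics/tcrop.png',a[:, :800])
b=cv2.resize(b,None,fx=2.55,fy=2.55,interpolation=cv2.INTER_CUBIC); cv2.imwrite('pics/scrop.png',b)
E
```

```text
blue top ([330.1, 135.3], [249, 104, 166, 67, 2944]) [ 0.853 -0.026  0.022]
blue top ([300.6, 188.1], [289, 176, 22, 22, 105]) [0.619 0.09  0.022]
blue top ([239.5, 196.6], [231, 181, 18, 30, 401]) [0.577 0.341 0.022]
blue top ([404.9, 192.8], [394, 182, 23, 23, 424]) [ 0.61  -0.34   0.022]
blue top ([208.8, 196.1], [202, 185, 14, 22, 211]) [0.576 0.469 0.022]
blue top ([337.2, 216.2], [327, 204, 21, 23, 106]) [ 0.505 -0.063  0.022]
blue scene ([235.1, 177.9], [223, 170, 25, 17, 356]) [ 0.497 -0.449  0.022]
blue scene ([309.3, 222.5], [296, 215, 27, 13, 150]) [ 0.548 -0.032  0.022]
blue scene ([321.9, 257.8], [308, 247, 29, 17, 191]) [0.663 0.12  0.022]
blue scene ([402.9, 277.3], [381, 254, 43, 42, 811]) [0.59  0.349 0.022]
blue scene ([444.9, 299.3], [429, 281, 32, 33, 465]) [0.596 0.48  0.022]
pink top ([301.4, 224.1], [291, 213, 22, 23, 402]) [0.469 0.082 0.022]
pink scene ([351.5, 227.7], [338, 218, 28, 20, 467]) [0.487 0.092 0.022]
red top ([233.6, 246.3], [232, 245, 4, 4, 14]) [0.364 0.331 0.115]
red scene ([440.9, 213.2], [439, 212, 4, 4, 9]) [0.372 0.333 0.115]
orange top ([
[... 459 characters left out ...]
63, 153, 7, 3, 11]) [ 0.413 -0.359  0.115]
white top ([299.7, 185.9], [292, 179, 17, 15, 199]) [0.628 0.094 0.022]
white top ([336.9, 214.6], [329, 207, 17, 16, 205]) [ 0.512 -0.061  0.022]
white scene ([265.6, 147.7], [259, 144, 13, 8, 44]) [ 0.243 -0.548  0.022]
white scene ([272.0, 167.1], [270, 166, 5, 3, 7]) [ 0.35  -0.402  0.022]
white scene ([309.0, 214.7], [299, 209, 21, 12, 204]) [ 0.514 -0.064  0.022]
white scene ([435.3, 225.2], [430, 222, 11, 6, 22]) [0.311 0.289 0.022]
white scene ([484.1, 248.9], [474, 241, 21, 16, 235]) [0.332 0.462 0.022]
white scene ([322.0, 249.0], [311, 242, 23, 15, 273]) [0.631 0.092 0.022]
[[0.707, 0.309, 0.0], [0.706, -0.029, 0.0], [0.707, -0.411, 0.0]]
```

View pics/scrop.png

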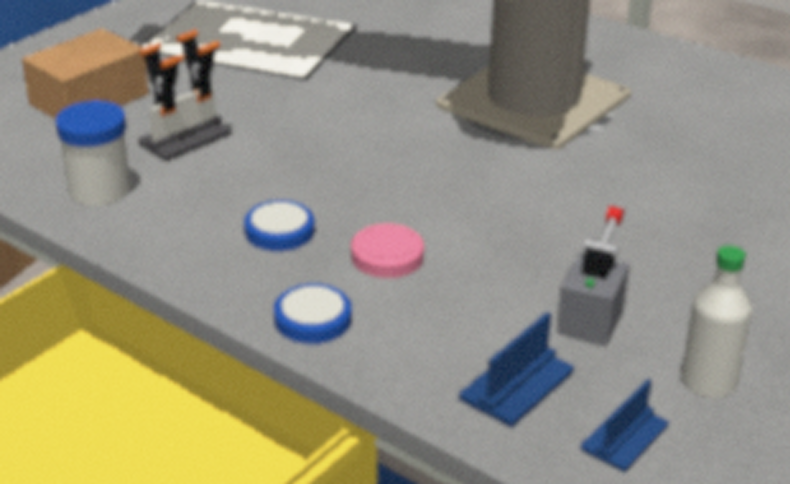

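Close crop confirms it: the lids are at scene (309,215) and (322,249), pink at (351,228), the larger board is the left one, and the roller is at (441,213). Next I go past the clamps, take a wrist look, and continue to the switch.

arm_command(increments=[[0.45,-0.2,-0.1,0,0,0.05],[0.6,-0.4,-0.2,0,0,0.1],[0.69,-0.71,-0.3,0,0,0.128],[0.69,-0.71,-0.3,0,0,0.128],[0.69,-0.71,-0.3,0,0,0.128]])

```text
t: 0.72
tool_pos: [0.3065, -0.3662, 0.4658]
orientation: [3.14, 0.003, 0.002]
force: [-0.5, 0.0, -0.2]
opening: 0.0925
gripper_force: 0.0
```

```bash
python3 - <<'E'
from h import *
s=read_state(); print(s["t"],s["tool_pos"],s["orientation"],s["force"],s["wrist_torque"])
c=cam("wrist","w1"); print(c["fx"],c["T"].round(3).tolist())
E
```

```text
0.725 [ 0.30653517 -0.3661937   0.46580722] [3.13987648e+00 3.02805019e-03 2.02831571e-03] [-0.54306576  0.00828458 -0.21002479] [-0.00927121 -0.00724032  0.04059033]
279.67302257872615 [[0.002, -0.964, -0.267, 0.382], [-1.0, -0.001, -0.002, -0.366], [0.002, 0.267, -0.964, 0.446], [0.0, 0.0, 0.0, 1.0]]
```

View pics/w1.png

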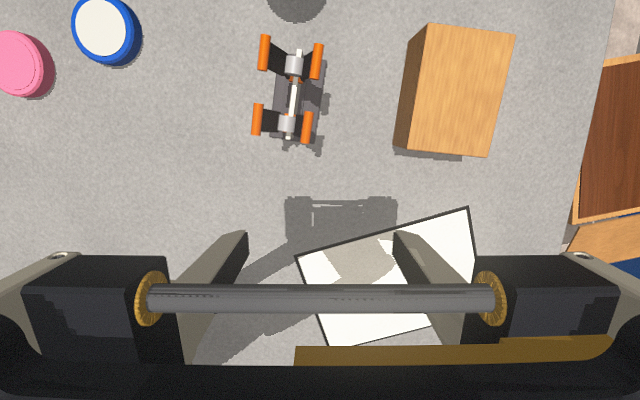

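Wrist view: the clamp rolls are at (265,52)/(316,61) (far clamp) and (257,119)/(307,127) (near clamp), with the rail between them. The carton is to the right.

```bash
python3 - <<'E'
from h import *
c=load("wrist")
m=cv2.inRange(cv2.cvtColor(c["image"],cv2.COLOR_RGB2HSV),(5,170,120),(15,255,255))
m[150:]=0; m[:,380:]=0
P=[]
for k in cv2.findContours(m,cv2.RETR_EXTERNAL,cv2.CHAIN_APPROX_NONE)[0]:
    if cv2.contourArea(k)<150: continue
    (u,v),wh,a=cv2.minAreaRect(k); p=onz(c,u,v,.147); P.append(p)
    print(round(u),round(v),wh,round(a,1),p.round(4))
    b=cv2.boxPoints(((u,v),wh,a)); w=[onz(c,*q,.147)[:2] for q in b]
    e=sorted([(w[i]-w[(i+1)%4]) for i in range(2)],key=np.linalg.norm)[1]; print("  long",e.round(3),np.degrees(np.arctan(e[1]/e[0])).round(1))
P=sorted(P,key=lambda p:p[0])
for a,b in((P[0],P[1]),(P[2],P[3])):
    d=(a-b)*np.sign((a-b)[1]); print("mid",((a+b)/2).round(4),"sep",np.linalg.norm(d).round(4),"yaw",np.degrees(np.arctan2(-d[0],d[1])).round(1))
E
```

```text
306 127 (8.9095458984375, 31.112699508666992) 8.1 [ 0.3786 -0.3525  0.147 ]
  long [-0.031  0.005] -9.2
257 119 (9.054268836975098, 31.334407806396484) 5.4 [ 0.3868 -0.3015  0.147 ]
  long [-0.031  0.005] -8.9
316 61 (9.581869125366211, 36.080692291259766) 7.6 [ 0.4418 -0.3624  0.147 ]
  long [-0.033  0.005] -8.5
264 52 (9.421630859375, 36.011566162109375) 6.0 [ 0.4497 -0.3116  0.147 ]
  long [-0.032  0.005] -9.2
mid [ 0.3827 -0.327   0.147 ] sep 0.0517 yaw -9.2
mid [ 0.4457 -0.337   0.147 ] sep 0.0515 yaw -8.9
```

arm_command(increments=[[0.2,-0.25,0,0,0,0],[0.4,-0.5,0,0,0,0],[0.5,-0.75,0,0,0,0],[0.55,-1,0,0,0,0],[0.55,-1,0,0,0,0]])

```text
t: 1.4
tool_pos: [0.4171, -0.1659, 0.4638]
orientation: [-3.14, -0.006, 0.002]
force: [-0.3, -0.7, -0.9]
opening: 0.0934
gripper_force: 0.0
```

arm_command(increments=[[0,-0.3,0,0,0,0],[0,-0.6,0,0,0,0],[0,-0.9,0,0,0,0],[0,-1,0,0,0,0],[0,-1,0,0,0,0]])

```text
t: 2.02
tool_pos: [0.4168, 0.0322, 0.4641]
orientation: [3.141, 0.001, -0.002]
force: [0.2, -0.1, 0.4]
opening: 0.0933
gripper_force: 0.0
```

arm_command(increments=[[0,-0.3,0,0,0,0],[-0.1,-0.6,0,0,0,0],[-0.3,-0.9,0,0,0,0],[-0.5,-1,0,0,0,0],[-0.5,-1,0,0,0,0]])

```text
t: 2.65
tool_pos: [0.3157, 0.2328, 0.4646]
orientation: [3.141, 0.004, -0.0]
force: [0.9, 0.6, -0.4]
opening: 0.093
gripper_force: 0.0
```

```bash
python3 - <<'E'
from h import *
s=read_state(); print(s["t"],s["tool_pos"],s["orientation"],s["q"].round(2))
c=cam("wrist","w2")
E
```

```text
2.65 [0.31566299 0.23277204 0.46459489] [ 3.14140016e+00  3.50848374e-03 -1.95143817e-04] [ 0.5  -0.47  1.92 -0.    1.7   2.07]
```

View pics/w2.png

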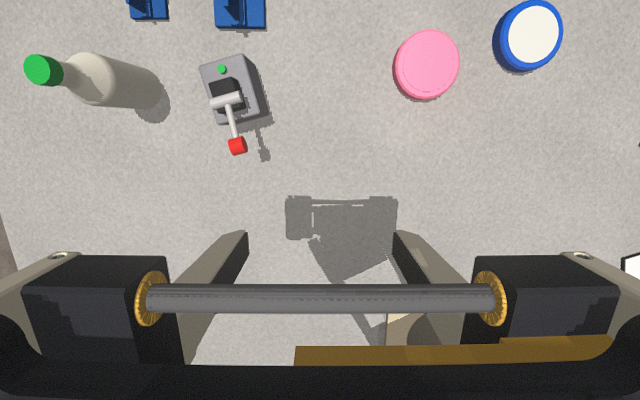

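Wrist view: the roller is at (237,146), with the lever running to the hinge at about (226,100). The board's near end is at (240,12), the spray at (43,70), the pink look-alike at (427,64) and lid A at (530,35).

```bash
python3 - <<'E'
from h import *
c=load("wrist")
m=cv2.inRange(cv2.cvtColor(c["image"],cv2.COLOR_RGB2HSV),(0,150,70),(5,255,255))
k=max(cv2.findContours(m,cv2.RETR_EXTERNAL,cv2.CHAIN_APPROX_NONE)[0],key=cv2.contourArea)
r=cv2.minAreaRect(k); print(r, onz(c,*r[0],.109).round(4), [onz(c,*q,.109)[:2].round(4).tolist() for q in cv2.boxPoints(r)])
print("hinge",onz(c,227,101,.095).round(3))
s=load("scene");t=load("top"); w=c
print(tri(s,(440.9,213.2),t,(233.6,246.3)),tri(s,(440.9,213.2),w,r[0]))
P=np.array([*onz(c,*r[0],.109)[:2],.118+.186+.03]); print(P,inc(P,[np.pi,0,0]))
E
```

```text
((235.9245147705078, 145.73585510253906), (16.20854377746582, 14.56021785736084), 74.05460357666016) [0.3651 0.3324 0.109 ] [[0.3719, 0.3428], [0.3765, 0.3259], [0.3583, 0.3218], [0.3536, 0.339]]
hinge [0.417 0.343 0.095]
(array([0.36471131, 0.33064695, 0.11038499]), np.float64(0.0029697039793031947)) (array([0.36595888, 0.33078005, 0.11124827]), np.float64(0.0021971236965572715))
[0.36513955 0.33239026 0.334     ] [ 2.420e-01 -5.022e-01  6.528e-01  2.000e-04 -2.000e-04  3.000e-04]
```

arm_command(increments=[[0.1,-0.2,0.1,0,0,0],[0.2,-0.4,0.25,0,0,0],[0.25,-0.5,0.45,0,0,0],[0.25,-0.5,0.6,0,0,0],[0.25,-0.5,0.65,0,0,0]], fingers=1, force=20)

```text
t: 3.32
tool_pos: [0.3678, 0.3304, 0.3318]
orientation: [3.138, -0.005, -0.005]
force: [0.2, -0.4, 0.9]
opening: 0.0479
gripper_force: 0.0
```

arm_command(increments=[[0,0,0,0,0,0],[0,0,0,0,0,0],[0,0,0,0,0,0],[0,0,0,0,0,0],[0,0,0,0,0,0]])

```text
t: 3.95
tool_pos: [0.3664, 0.3325, 0.3352]
orientation: [-3.141, 0.0, -0.001]
force: [0.5, -0.2, 0.1]
opening: 0.001
gripper_force: 0.0
```

```bash
python3 - <<'E'
from h import *
s=read_state(); print(s["t"],s["tool_pos"],s["orientation"],s["force"],s["opening"],inc([.3655,.332,.311],[np.pi,0,0]))
c=cam("wrist","w3"); s=cam("scene","s3")
from numpy import hstack
cv2.imwrite("pics/w3c.png",cv2.cvtColor(np.vstack([cv2.resize(c["image"][100:400,60:500],(640,436)),cv2.resize(s["image"][190:270,390:550],(320,160)).repeat(1,0) if 0 else np.pad(cv2.resize(s["image"][190:270,380:540],(320,160)),((0,0),(0,320),(0,0)))]),cv2.COLOR_RGB2BGR))
E
```

```text
3.95 [0.36635675 0.33254297 0.33517273] [-3.14114181e+00  9.48831809e-05 -1.05171384e-03] [ 0.52516788 -0.17101728  0.1439775 ] 0.0009727359043434513 [-4.400e-03  2.800e-03  1.209e-01 -1.000e-04 -2.000e-04 -0.000e+00]
```

View pics/w3c.png

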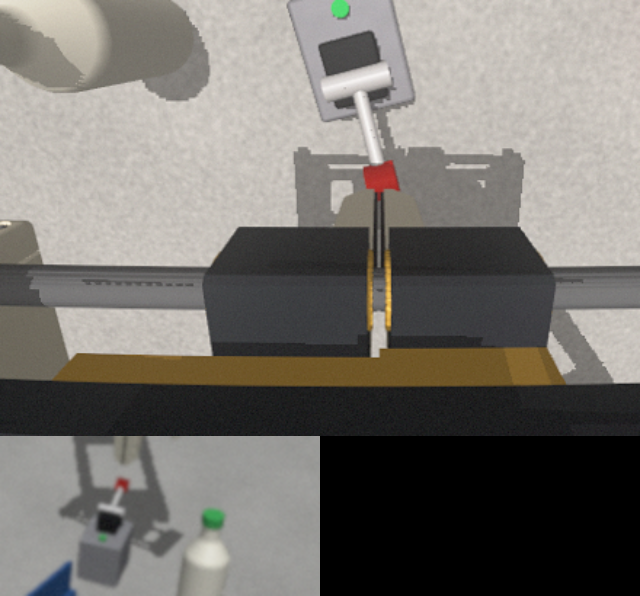

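The view shows the closed fingertips lined up in y with the red roller, above and just behind it. I lower in small steps and watch the force.

arm_command(increments=[[-0.005,0,0.04,0,0,0],[-0.005,0,0.08,0,0,0],[-0.005,0,0.12,0,0,0],[-0.005,0,0.13,0,0,0],[-0.005,0,0.13,0,0,0]])

```text
t: 4.68
tool_pos: [0.3653, 0.3324, 0.3085]
orientation: [3.141, -0.001, -0.001]
force: [-0.3, -0.5, -0.1]
opening: 0.0008
gripper_force: 0.0
```

```bash
python3 - <<'E'
from h import *
s=read_state(); print(s["t"],s["tool_pos"],s["force"])
E
```

```text
4.675 [0.36533677 0.33238071 0.30849618] [-0.34821276 -0.47634393 -0.06422673]
```

arm_command(increments=[[0,0,0.02,0,0,0],[0,0,0.04,0,0,0],[0,0,0.05,0,0,0],[0,0,0.05,0,0,0],[0,0,0.05,0,0,0]])

```text
t: 5.3
tool_pos: [0.3654, 0.3325, 0.2989]
orientation: [-3.141, 0.0, -0.0]
force: [-1.4, 0.0, 3.3]
opening: 0.0008
gripper_force: 1.2
```

```bash
python3 - <<'E'
from h import *
s=read_state(); print(s["t"],s["tool_pos"],s["force"])
E
```

```text
5.3 [0.36538912 0.33248253 0.29892894] [-1.44924655  0.01457991  3.26754635]
```

```bash
python3 - <<'E'
from h import *
F=[]
for i in range(8):
    c=read_camera("wrist" if i else "scene"); F.append(read_state()["force"])
    if i==0: np.savez("sp.npz",im=c["image"])
print(np.mean(F,0),np.std(F,0))
for im in(load("scene")["image"],np.load("sp.npz")["im"]):
    h=cv2.cvtColor(im,cv2.COLOR_RGB2HSV).astype(int); roi=im[195:235,425:460].astype(float)
    w=np.clip(roi[...,0]-roi[...,1:].max(-1)-40,0,None); yy,xx=np.mgrid[195:235,425:460]; print((w*xx).sum()/w.sum(),(w*yy).sum()/w.sum(),w.sum())
s=load("scene"); print(proj(s,[.365,.332,.108]),proj(s,[.365,.332,.098]))
E
```

```text
[-1.65070967 -0.40597218  2.59491773] [0.37045881 0.55372139 0.50509681]
440.75182481751824 213.5140771637122 959.0
440.78352941176473 215.96 425.0
[441.6976464  214.05184375] [441.35668742 216.89477343]
```

arm_command(increments=[[0,0,0.01,0,0,0],[0,0,0.02,0,0,0],[0,0,0.028,0,0,0],[0,0,0.028,0,0,0],[0,0,0.028,0,0,0]])

```text
t: 6.32
tool_pos: [0.3654, 0.3324, 0.2932]
orientation: [3.142, -0.0, -0.0]
force: [-2.3, -0.7, 3.6]
opening: 0.0004
gripper_force: 1.7
```

```bash
python3 - <<'E'
from h import *
F=[]
for i in range(10):
    c=cam("scene","s4") if i==0 else (cam("wrist","w4") if i==1 else read_camera("wrist")); F.append(read_state()["force"])
print(read_state()["tool_pos"],np.mean(F,0),np.std(F,0))
im=load("scene")["image"]; roi=im[195:235,425:460].astype(float)
w=np.clip(roi[...,0]-roi[...,1:].max(-1)-40,0,None); yy,xx=np.mgrid[195:235,425:460]; print((w*xx).sum()/w.sum(),(w*yy).sum()/w.sum(),w.sum())
E
```

```text
[0.36536465 0.33244225 0.29314911] [-2.49243999 -0.8703103   3.48443285] [0.28911248 0.63478295 0.45111302]
440.859375 217.603125 320.0
```

```bash
python3 - <<'E'
import cv2
for n in("w3","w4"):
    im=cv2.imread(f"pics/{n}.png"); h=cv2.cvtColor(im,cv2.COLOR_BGR2HSV)
    roi=im[95:115,280:312]; m=cv2.inRange(h[90:120,270:330],(40,120,60),(80,255,255)); print(n,m.sum()//255, im[90:120,270:330][m>0].mean(0) if m.any() else roi.reshape(-1,3).max(0))
E
```

```text
w3 118 [114.94067797 216.84745763  84.94067797]
w4 177 [115.05649718 217.97175141  84.14689266]
```

arm_command(increments=[[0,0,0.006,0,0,0],[0,0,0.006,0,0,0],[0,0,0.006,0,0,0],[0,0,0.006,0,0,0],[0,0,0.006,0,0,0]])

```text
t: 7.45
tool_pos: [0.3654, 0.3324, 0.292]
orientation: [-3.142, 0.0, -0.0]
force: [-1.5, -0.6, 3.5]
opening: 0.0005
gripper_force: 1.7
```

arm_command(increments=[[0,0,-0.03,0,0,0],[0,0,-0.1,0,0,0],[0,0,-0.25,0,0,0],[0,0,-0.5,0,0,0],[0,0,-0.7,0,0,0]])

```text
t: 8.07
tool_pos: [0.3652, 0.3323, 0.4347]
orientation: [-3.141, 0.001, -0.002]
force: [0.8, 1.5, 0.1]
opening: 0.0004
gripper_force: 0.0
```

```bash
python3 - <<'E'
from h import *
c=cam("scene","s5"); im=c["image"]; roi=im[195:235,425:460].astype(float)
w=np.clip(roi[...,0]-roi[...,1:].max(-1)-40,0,None); yy,xx=np.mgrid[195:235,425:460]; print((w*xx).sum()/w.sum(),(w*yy).sum()/w.sum(),w.sum())
s=read_state(); print(s["t"],s["tool_pos"])
E
```

```text
440.6527616840479 213.20007724990344 2589.0
8.125 [0.36591864 0.33281173 0.44078932]
```

Lever is back up (red centroid back at row 213.2). Next a wrist look at the board on the way to the clamps.

arm_command(increments=[[0.2,0,-0.1,0,0,0],[0.4,0,-0.1,0,0,0],[0.5,0.1,-0.1,0,0,0],[0.5,0.1,-0.1,0,0,0],[0.5,0.1,-0.1,0,0,0]], fingers=-1)

```text
t: 8.75
tool_pos: [0.4649, 0.3126, 0.4521]
orientation: [-3.141, 0.001, 0.001]
force: [-0.8, 0.2, -0.7]
opening: 0.0459
gripper_force: 0.0
```

```bash
python3 - <<'E'
from h import *
c=cam("wrist","w5"); print(read_state()["tool_pos"])
E
```

```text
[0.46473287 0.31277451 0.45221471]
```

View pics/w5.png

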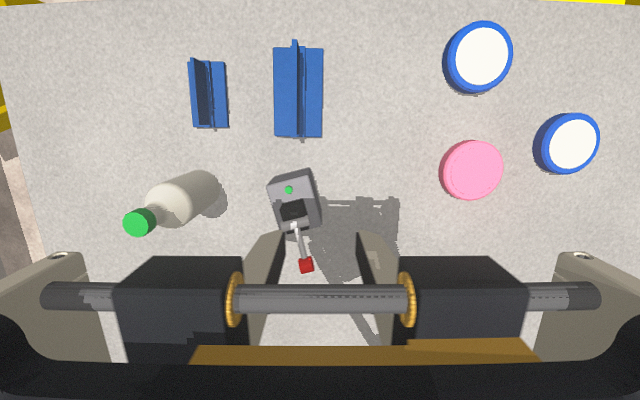

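Wrist view: board panel from (295,42) to (301,140), foot corners about (273,48)-(323,137). The smaller look-alike is at (208,93). The lids are at (478,57) and (567,143), pink at (472,170).

```bash
python3 - <<'E'
from h import *
a=cv2.imread("pics/w5.png")[30:150,260:340]; cv2.imwrite("pics/w5c.png",cv2.resize(a,None,fx=5,fy=5,interpolation=cv2.INTER_CUBIC))
c=load("wrist"); m=cv2.inRange(cv2.cvtColor(c["image"],cv2.COLOR_RGB2HSV),(100,120,30),(125,255,255))
for k in cv2.findContours(m,cv2.RETR_EXTERNAL,cv2.CHAIN_APPROX_NONE)[0]:
    if cv2.contourArea(k)>800:
        r=cv2.minAreaRect(k); b=cv2.boxPoints(r); print(r,onz(c,*r[0],.015).round(3))
m2=cv2.inRange(cv2.cvtColor(c["image"],cv2.COLOR_RGB2HSV),(0,0,200),(180,30,255))
for k in cv2.findContours(m2,cv2.RETR_EXTERNAL,cv2.CHAIN_APPROX_NONE)[0]:
    if cv2.contourArea(k)>1200:
        (u,v),d,_=cv2.fitEllipse(k); print("white",u,v,d,onz(c,u,v,.022).round(4))
E
```

```text
((570.0, 143.5), (61.0, 58.0), 90.0) [ 0.514 -0.065  0.015]
((310.0, 91.0), (90.0, 24.0), 90.0) [0.584 0.327 0.015]
((285.0789794921875, 87.71109008789062), (97.10568237304688, 23.866939544677734), 88.78113555908203) [0.588 0.361 0.015]
((479.5384216308594, 55.80767822265625), (65.73197937011719, 71.00162506103516), 56.3099365234375) [0.631 0.093 0.015]
white 311.6095886230469 330.38433837890625 (32.710853576660156, 124.49690246582031) [0.1889 0.3276 0.022 ]
white 333.70465087890625 124.90655517578125 (287.0657653808594, 802.6458129882812) [0.5378 0.2931 0.022 ]
```

View pics/w5c.png

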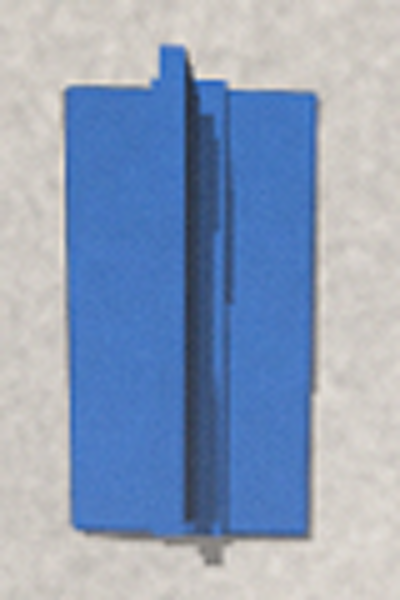

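The crop shows the panel top's right edge from (297,39) to (297.4,134), and the foot corners at (273,48), (323,49), (322,137) and (274,135).

```bash
python3 - <<'E'
from h import *
c=load("wrist")
a,b=onz(c,297,39.2,.07),onz(c,297.4,134.4,.07); print("edge",a.round(4),b.round(4),np.linalg.norm(a-b),np.degrees(np.arctan2(*(a-b)[1::-1])))
l=onz(c,292,39.2,.07); print("left far",l.round(4))
f=[onz(c,u,v,.012)[:2] for u,v in((273.2,47.6),(323.2,48.6),(321.6,137),(274.4,135.4))]
print("foot",np.mean(f,0).round(4),[np.linalg.norm(f[i]-f[(i+1)%4]).round(4) for i in range(4)],[np.degrees(np.arctan2(*(f[i]-f[j])[::-1])).round(1) for i,j in((0,3),(1,2))])
s=load("scene")
for p in(a,b): print(proj(load("top"),p))
E
```

```text
edge [0.6357 0.3394 0.07  ] [0.5265 0.3411 0.07  ] 0.10918666647618681 -0.9027446572706233
left far [0.6357 0.3452 0.07  ]
foot [0.5808 0.3436] [np.float64(0.0683), np.float64(0.1186), np.float64(0.0693), np.float64(0.1177)] [np.float64(-1.5), np.float64(-1.0)]
[238.49095945 179.84005547]
[236.21516664 206.38067238]
```

arm_command(increments=[[0,0.3,0,0,0,0],[0,0.6,0,0,0,0],[0,0.9,0,0,0,0],[0,1,0,0,0,0],[0,1,0,0,0,0]])

```text
t: 9.43
tool_pos: [0.4649, 0.1119, 0.4524]
orientation: [-3.141, 0.003, -0.001]
force: [0.3, 1.1, 0.7]
opening: 0.0923
gripper_force: 0.0
```

arm_command(increments=[[0,0.3,0,0,0,0.02],[0,0.6,0,0,0,0.04],[0,0.9,0,0,0,0.05],[0,1,0,0,0,0.05],[0,1,0,0,0,0.05]])

```text
t: 10.05
tool_pos: [0.4655, -0.0875, 0.4519]
orientation: [-3.131, 0.248, 0.0]
force: [1.1, 0.5, -0.9]
opening: 0.0931
gripper_force: 0.0
```

```bash
python3 - <<'E'
from h import *
y=np.radians(-9); rv=(R.from_euler("z",y)*R.from_rotvec([np.pi,0,0])).as_rotvec()
s=read_state(); print(s["t"],s["tool_pos"],s["orientation"],rv,inc([.3827,-.327,.35],rv))
E
```

```text
10.05 [ 0.4654564  -0.08748671  0.45192049] [-3.13133777e+00  2.48472628e-01  1.40156276e-05] [ 3.13190817e+00 -2.46486519e-01 -1.50929463e-17] [-2.197e-01  1.248e+00  5.091e-01 -1.000e-04  0.000e+00 -4.000e-04]
```

arm_command(increments=[[-0.05,0.3,0,0,0,0],[-0.1,0.6,0,0,0,0],[-0.17,0.85,0,0,0,0],[-0.22,1,0,0,0,0],[-0.22,1,0,0,0,0]])

```text
t: 10.68
tool_pos: [0.3906, -0.2781, 0.4519]
orientation: [-3.131, 0.248, 0.0]
force: [0.3, 0.6, 0.7]
opening: 0.0928
gripper_force: 0.0
```

arm_command(increments=[[0,0.25,0.2,0,0,0],[0,0.25,0.4,0,0,0],[0,0.25,0.51,0,0,0],[0,0.25,0.51,0,0,0],[0,0.25,0.51,0,0,0]])

```text
t: 11.3
tool_pos: [0.3838, -0.3267, 0.3513]
orientation: [3.131, -0.244, 0.002]
force: [0.4, 0.6, 0.7]
opening: 0.0928
gripper_force: 0.0
```

```bash
python3 - <<'E'
from h import *
y=np.radians(-9); rv=(R.from_euler("z",y)*R.from_rotvec([np.pi,0,0])).as_rotvec()
s=read_state(); print(s["t"],s["tool_pos"],inc([.3827,-.327,.313],rv))
cam("wrist","w6"); cam("scene","s6")
E
```

```text
11.3 [ 0.38378966 -0.32668988  0.35129034] [-0.0054  0.0022  0.1914  0.0002 -0.0005  0.0005]
```

View pics/w6.png

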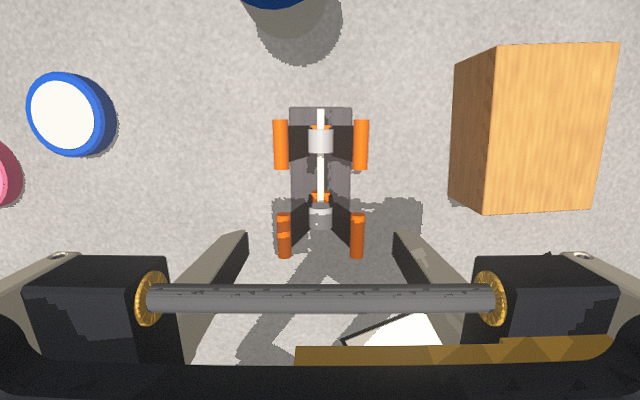

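Wrist view: the rolls at (284,236) and (357,236) are centred between the fingers (248..392), and the carton is well clear. I descend and squeeze.

arm_command(increments=[[0,0,0.06,0,0,0],[0,0,0.12,0,0,0],[-0.005,0,0.18,0,0,0],[-0.005,0,0.19,0,0,0],[-0.005,0,0.19,0,0,0]])

```text
t: 12.02
tool_pos: [0.3815, -0.3275, 0.3117]
orientation: [-3.131, 0.247, 0.001]
force: [-0.1, 0.3, -0.6]
opening: 0.0931
gripper_force: 0.0
```

arm_command(increments=[[0,0,0,0,0,0],[0,0,0,0,0,0],[0,0,0,0,0,0],[0,0,0,0,0,0],[0,0,0,0,0,0]], fingers=1, force=20)

```text
t: 12.65
tool_pos: [0.3816, -0.3274, 0.3119]
orientation: [-3.132, 0.247, 0.0]
force: [0.2, -0.0, -1.1]
opening: 0.048
gripper_force: 6.1
```

arm_command(increments=[[0,0,0,0,0,0],[0,0,0,0,0,0],[0,0,0,0,0,0],[0,0,0,0,0,0],[0,0,0,0,0,0]])

```text
t: 13.28
tool_pos: [0.3816, -0.3274, 0.3119]
orientation: [-3.132, 0.247, -0.0]
force: [-0.4, -0.4, -1.4]
opening: 0.0359
gripper_force: 20.0
```

arm_command(increments=[[0,0,-0.05,0,0,0],[0,0,-0.15,0,0,0],[0,0,-0.3,0,0,0],[0,0,-0.5,0,0,0],[0,0,-0.6,0,0,0]])

```text
t: 13.9
tool_pos: [0.3819, -0.3277, 0.4351]
orientation: [3.129, -0.247, 0.005]
force: [0.5, 0.3, -0.3]
opening: 0.0363
gripper_force: 20.0
```

```bash
python3 - <<'E'
from h import *
s=cam("scene","s7")["image"]; c=cam("wrist","w7")["image"]
a=cv2.resize(s[80:220,190:390],(600,420)); cv2.imwrite("pics/w7c.png",cv2.cvtColor(np.hstack([a,cv2.resize(c[60:300,200:440],(200,200)).copy() if 0 else np.pad(cv2.resize(c[150:300,240:400],(200,188)),((0,232),(0,0),(0,0)))]),cv2.COLOR_RGB2BGR))
print(read_state()["tool_pos"],read_state()["opening"])
E
```

```text
[ 0.38199246 -0.32788111  0.43492827] 0.03613325996053128
```

View pics/w7c.png

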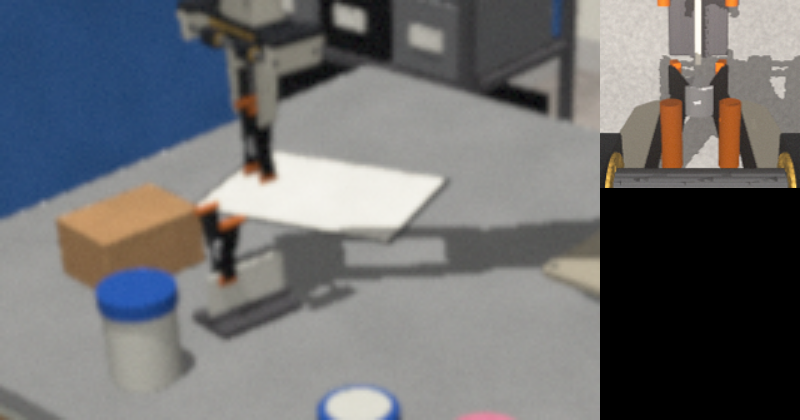

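Clamp 1 is held clear of the rail with its jaws open, and the other is still clipped. Carry on to the board.

arm_command(increments=[[0.1,-0.25,0,0,0,-0.01],[0.2,-0.5,0,0,0,-0.03],[0.3,-0.75,0,0,0,-0.044],[0.34,-1,0,0,0,-0.044],[0.34,-1,0,0,0,-0.044]])

```text
t: 14.62
tool_pos: [0.4807, -0.1376, 0.4299]
orientation: [-3.14, 0.023, 0.004]
force: [-0.1, -0.0, -0.9]
opening: 0.0364
gripper_force: 20.0
```

arm_command(increments=[[0.1,-0.25,0,0,0,0],[0.2,-0.5,0,0,0,0],[0.3,-0.75,0,0,0,0],[0.3,-1,0,0,0,0],[0.3,-1,0,0,0,0]])

```text
t: 15.25
tool_pos: [0.5438, 0.0602, 0.4302]
orientation: [-3.141, 0.025, 0.004]
force: [-0.4, -0.1, -1.1]
opening: 0.0363
gripper_force: 20.0
```

arm_command(increments=[[0.1,-0.25,0,0,0,0],[0.2,-0.5,0,0,0,0],[0.3,-0.75,0,0,0,0],[0.3,-1,0,0,0,0],[0.3,-1,0,0,0,0]])

```text
t: 15.88
tool_pos: [0.6079, 0.2584, 0.4299]
orientation: [3.141, -0.026, -0.004]
force: [0.3, -1.1, -0.6]
opening: 0.0359
gripper_force: 20.0
```

```bash
python3 - <<'E'
from h import *
y=np.radians(-1.1); rv=(R.from_euler("z",y)*R.from_rotvec([np.pi,0,0])).as_rotvec()
s=read_state(); print(s["t"],s["tool_pos"],s["opening"],s["gripper_force"],inc([.609,.343,.36],rv))
E
```

```text
15.875 [0.60785875 0.25838041 0.42991977] 0.03588571576720506 20.000088214874268 [-5.000e-04 -4.233e-01  3.494e-01  2.000e-04  7.000e-04  8.000e-04]
```

arm_command(increments=[[0,-0.2,0,0,0,0],[0,-0.35,0,0,0,0],[0,-0.423,0.1,0,0,0],[0,-0.423,0.3,0,0,0],[0,-0.423,0.35,0,0,0]])

```text
t: 16.5
tool_pos: [0.6087, 0.3394, 0.3561]
orientation: [3.137, -0.032, -0.011]
force: [0.0, -0.7, -1.9]
opening: 0.0359
gripper_force: 20.0
```

arm_command(increments=[[0,0,0,0,0,0],[0,0,0,0,0,0],[0,0,0,0,0,0],[0,0,0,0,0,0],[0,0,0,0,0,0]])

```text
t: 17.12
tool_pos: [0.6094, 0.3417, 0.3624]
orientation: [-3.141, 0.03, -0.001]
force: [-0.3, 0.2, -0.6]
opening: 0.036
gripper_force: 20.0
```

```bash
python3 - <<'E'
from h import *
y=np.radians(-1.1); rv=(R.from_euler("z",y)*R.from_rotvec([np.pi,0,0])).as_rotvec()
s=read_state(); print(s["t"],s["tool_pos"],s["opening"],inc([.609,.343,.312],rv))
s=cam("scene","s8")["image"]; c=cam("wrist","w8")["image"]
cv2.imwrite("pics/w8c.png",cv2.cvtColor(np.hstack([cv2.resize(s[200:310,360:470],(400,400)),cv2.resize(c[140:300,240:400],(400,400))]),cv2.COLOR_RGB2BGR))
E
```

```text
17.125 [0.60940561 0.34171568 0.36241974] 0.03601138684100693 [-2.300e-03 -6.300e-03  2.521e-01 -1.000e-04 -2.000e-04  1.000e-04]
```

View pics/w8c.png

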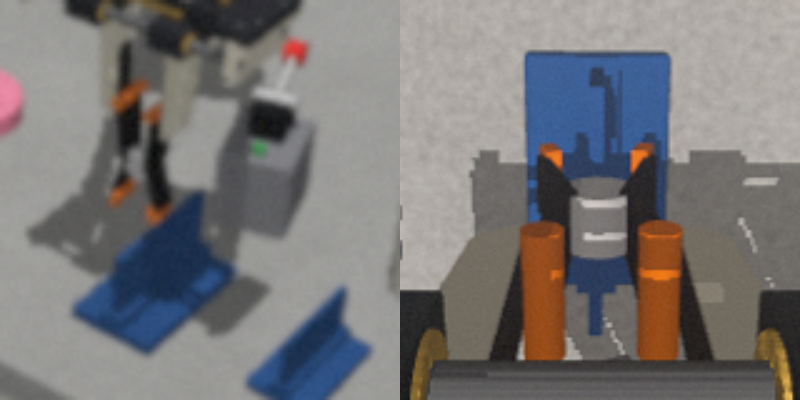

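Wrist crop: the jaws at (550,155) and (645,155) straddle the panel symmetrically (panel at about x 600). I lower onto the edge.

arm_command(increments=[[0,-0.005,0.05,0,0,0],[0,-0.005,0.12,0,0,0],[0,-0.005,0.18,0,0,0],[0,-0.005,0.23,0,0,0],[0,-0.005,0.25,0,0,0]])

```text
t: 17.85
tool_pos: [0.6091, 0.3425, 0.3105]
orientation: [3.141, -0.03, -0.002]
force: [-0.4, 0.1, -1.2]
opening: 0.036
gripper_force: 20.0
```

arm_command(increments=[[0,0,0,0,0,0],[0,0,0,0,0,0],[0,0,0,0,0,0],[0,0,0,0,0,0],[0,0,0,0,0,0]])

```text
t: 18.48
tool_pos: [0.6094, 0.3426, 0.3121]
orientation: [-3.141, 0.03, -0.0]
force: [0.4, 0.4, -1.0]
opening: 0.0361
gripper_force: 20.0
```

arm_command(increments=[[0,0,0,0,0,0],[0,0,0,0,0,0],[0,0,0,0,0,0],[0,0,0,0,0,0],[0,0,0,0,0,0]], fingers=-1)

```text
t: 19.1
tool_pos: [0.6094, 0.3427, 0.3121]
orientation: [-3.141, 0.03, -0.0]
force: [-0.6, -0.3, 1.0]
opening: 0.0811
gripper_force: 0.0
```

arm_command(increments=[[0,0,0,0,0,0],[0,0,0,0,0,0],[0,0,-0.1,0,0,0],[0,0,-0.3,0,0,0],[0,0,-0.5,0,0,0]])

```text
t: 19.73
tool_pos: [0.6093, 0.3426, 0.4146]
orientation: [-3.141, 0.03, -0.001]
force: [0.8, 0.0, -0.3]
opening: 0.0931
gripper_force: 0.0
```

```bash
python3 - <<'E'
from h import *
c=cam("wrist","w9"); s=read_state(); print(s["tool_pos"],s["opening"])
m=cv2.inRange(cv2.cvtColor(c["image"],cv2.COLOR_RGB2HSV),(5,170,110),(15,255,255)); m[:, :200]=0;m[:,440:]=0
for k in cv2.findContours(m,cv2.RETR_EXTERNAL,cv2.CHAIN_APPROX_NONE)[0]:
    if cv2.contourArea(k)>100: r=cv2.minAreaRect(k); print(r,onz(c,*r[0],.147).round(4))
E
```

```text
[0.61000617 0.3429166  0.42247449] 0.09279445760958183
((347.0, 207.5), (33.0, 10.0), 90.0) [0.6091 0.3176 0.147 ]
((290.5, 208.0), (34.0, 9.0), 90.0) [0.6096 0.3699 0.147 ]
```

Clamp 1 is clipped: its rolls are 52 mm apart at z 0.147, mid y 0.3438. Now for the second clamp.

arm_command(increments=[[-0.05,0.25,-0.1,0,0,0],[-0.1,0.5,-0.1,0,0,0],[-0.2,0.75,-0.1,0,0,0],[-0.25,1,-0.1,0,0,0],[-0.25,1,-0.1,0,0,0]])

```text
t: 20.4
tool_pos: [0.5552, 0.1407, 0.434]
orientation: [3.141, -0.036, 0.004]
force: [-0.5, -0.1, 0.4]
opening: 0.093
gripper_force: 0.0
```

arm_command(increments=[[-0.05,0.25,0,0,0,0],[-0.1,0.5,0,0,0,0],[-0.2,0.75,0,0,0,0],[-0.25,1,0,0,0,0],[-0.25,1,0,0,0,0]])

```text
t: 21.02
tool_pos: [0.5015, -0.0576, 0.4334]
orientation: [3.141, -0.036, 0.003]
force: [0.6, 0.1, -0.0]
opening: 0.0932
gripper_force: 0.0
```

arm_command(increments=[[-0.05,0.25,0,0,0,0.01],[-0.1,0.5,0,0,0,0.03],[-0.2,0.75,0,0,0,0.044],[-0.25,1,0,0,0,0.044],[-0.25,1,0,0,0,0.044]])

```text
t: 21.65
tool_pos: [0.448, -0.2561, 0.4326]
orientation: [3.131, -0.252, 0.001]
force: [1.1, 0.4, 0.0]
opening: 0.0932
gripper_force: 0.0
```

```bash
python3 - <<'E'
from h import *
y=np.radians(-9); rv=(R.from_euler("z",y)*R.from_rotvec([np.pi,0,0])).as_rotvec()
s=read_state(); print(s["t"],s["tool_pos"],inc([.4457,-.337,.35],rv))
E
```

```text
21.65 [ 0.44797813 -0.25607072  0.432626  ] [ 5.310e-02  4.010e-01  4.134e-01  2.000e-04 -3.000e-04 -1.100e-03]
```

arm_command(increments=[[0.02,0.2,0,0,0,0],[0.05,0.4,0,0,0,0],[0.053,0.4,0.15,0,0,0],[0.053,0.4,0.35,0,0,0],[0.053,0.4,0.413,0,0,0]])

```text
t: 22.28
tool_pos: [0.4465, -0.3331, 0.3469]
orientation: [-3.129, 0.244, 0.005]
force: [-0.4, -0.3, -0.0]
opening: 0.0929
gripper_force: 0.0
```

arm_command(increments=[[0,0,0,0,0,0],[0,0,0,0,0,0],[0,0,0,0,0,0],[0,0,0,0,0,0],[0,0,0,0,0,0]])

```text
t: 22.9
tool_pos: [0.4459, -0.3352, 0.3498]
orientation: [3.131, -0.247, 0.001]
force: [0.1, 0.3, 0.3]
opening: 0.0929
gripper_force: 0.0
```

```bash
python3 - <<'E'
from h import *
y=np.radians(-9); rv=(R.from_euler("z",y)*R.from_rotvec([np.pi,0,0])).as_rotvec()
s=read_state(); print(s["t"],s["tool_pos"],inc([.4457,-.337,.312],rv))
c=cam("wrist","w10")
m=cv2.inRange(cv2.cvtColor(c["image"],cv2.COLOR_RGB2HSV),(5,170,110),(15,255,255)); m[:, :220]=0;m[:,410:]=0
for k in cv2.findContours(m,cv2.RETR_EXTERNAL,cv2.CHAIN_APPROX_NONE)[0]:
    if cv2.contourArea(k)>100: r=cv2.minAreaRect(k); print(r,onz(c,*r[0],.147).round(4))
E
```

```text
22.9 [ 0.44587231 -0.33516876  0.34976479] [ 5.000e-04  9.100e-03  1.888e-01  1.000e-04 -2.000e-04 -2.000e-04]
((358.9661865234375, 234.48158264160156), (13.336901664733887, 45.28343200683594), 1.9749339818954468) [ 0.4416 -0.3622  0.147 ]
((285.4737854003906, 234.5013885498047), (45.30571365356445, 13.297385215759277), 86.98721313476562) [ 0.4497 -0.3113  0.147 ]
```

arm_command(increments=[[0,0.009,0.06,0,0,0],[0,0.009,0.12,0,0,0],[0,0.009,0.17,0,0,0],[0,0.009,0.189,0,0,0],[0,0.009,0.189,0,0,0]])

```text
t: 23.58
tool_pos: [0.4455, -0.3367, 0.3111]
orientation: [-3.131, 0.247, 0.001]
force: [-0.1, -0.1, -0.6]
opening: 0.0932
gripper_force: 0.0
```

arm_command(increments=[[0,0,0,0,0,0],[0,0,0,0,0,0],[0,0,0,0,0,0],[0,0,0,0,0,0],[0,0,0,0,0,0]], fingers=1, force=20)

```text
t: 24.2
tool_pos: [0.4455, -0.3368, 0.3115]
orientation: [-3.132, 0.247, 0.0]
force: [-0.1, 0.1, -0.2]
opening: 0.0478
gripper_force: 6.1
```

arm_command(increments=[[0,0,0,0,0,0],[0,0,0,0,0,0],[0,0,0,0,0,0],[0,0,0,0,0,0],[0,0,0,0,0,0]])

```text
t: 24.82
tool_pos: [0.4456, -0.3369, 0.3115]
orientation: [3.132, -0.247, -0.0]
force: [0.9, -0.7, -1.3]
opening: 0.0361
gripper_force: 20.0
```

arm_command(increments=[[0,0,-0.05,0,0,0],[0,0,-0.15,0,0,0],[0,0,-0.3,0,0,0],[0,0,-0.5,0,0,0],[0,0,-0.6,0,0,0]])

```text
t: 25.45
tool_pos: [0.4459, -0.3371, 0.4359]
orientation: [3.129, -0.247, 0.007]
force: [0.9, 0.3, -1.9]
opening: 0.0362
gripper_force: 20.0
```

```bash
python3 - <<'E'
from h import *
s=read_state(); print(s["t"],s["tool_pos"],s["opening"],s["gripper_force"])
c=cam("wrist","w11")
m=cv2.inRange(cv2.cvtColor(c["image"],cv2.COLOR_RGB2HSV),(5,170,110),(15,255,255)); m[:, :220]=0;m[:,410:]=0
for k in cv2.findContours(m,cv2.RETR_EXTERNAL,cv2.CHAIN_APPROX_NONE)[0]:
    if cv2.contourArea(k)>50: r=cv2.minAreaRect(k); print(r)
E
```

```text
25.45 [ 0.44588888 -0.33711695  0.4359305 ] 0.036209231779089045 19.999872744083405
((343.1533508300781, 256.6661071777344), (16.746610641479492, 53.277400970458984), 2.290609836578369)
((296.4999694824219, 256.5), (16.999996185302734, 52.99999237060547), -0.0)
```

arm_command(increments=[[0,-0.25,0,0,0,-0.01],[0,-0.5,0,0,0,-0.03],[0,-0.75,0,0,0,-0.044],[0,-1,0,0,0,-0.044],[0,-1,0,0,0,-0.044]])

```text
t: 26.12
tool_pos: [0.4772, -0.1364, 0.4309]
orientation: [-3.14, 0.023, 0.001]
force: [0.2, 0.0, -0.4]
opening: 0.0362
gripper_force: 20.0
```

arm_command(increments=[[0.05,-0.25,0,0,0,0],[0.1,-0.5,0,0,0,0],[0.15,-0.75,0,0,0,0],[0.16,-1,0,0,0,0],[0.16,-1,0,0,0,0]])

```text
t: 26.75
tool_pos: [0.5128, 0.0621, 0.4308]
orientation: [-3.141, 0.024, 0.002]
force: [0.3, 0.7, -0.9]
opening: 0.0363
gripper_force: 20.0
```

arm_command(increments=[[0.05,-0.25,0,0,0,0],[0.1,-0.5,0,0,0,0],[0.15,-0.75,0,0,0,0],[0.16,-1,0,0,0,0],[0.16,-1,0,0,0,0]])

```text
t: 27.38
tool_pos: [0.5489, 0.2608, 0.4304]
orientation: [3.141, -0.026, -0.002]
force: [-0.1, 0.2, -0.8]
opening: 0.036
gripper_force: 20.0
```

```bash
python3 - <<'E'
from h import *
y=np.radians(-1.1); rv=(R.from_euler("z",y)*R.from_rotvec([np.pi,0,0])).as_rotvec()
s=read_state(); print(s["t"],s["tool_pos"],s["opening"],s["gripper_force"],inc([.553,.3437,.36],rv))
E
```

```text
27.375 [0.54894028 0.26075726 0.43038355] 0.03600154366510441 20.0001123547554 [ 1.380e-02 -4.151e-01  3.518e-01  1.000e-04  4.000e-04  8.000e-04]
```

arm_command(increments=[[0.01,-0.2,0,0,0,0],[0.014,-0.35,0,0,0,0],[0.014,-0.415,0.1,0,0,0],[0.014,-0.415,0.3,0,0,0],[0.014,-0.415,0.35,0,0,0]])

```text
t: 28.0
tool_pos: [0.5523, 0.3402, 0.3563]
orientation: [3.137, -0.032, -0.01]
force: [0.1, 0.2, -0.4]
opening: 0.0359
gripper_force: 20.0
```

arm_command(increments=[[0,0,0,0,0,0],[0,0,0,0,0,0],[0,0,0,0,0,0],[0,0,0,0,0,0],[0,0,0,0,0,0]])

```text
t: 28.62
tool_pos: [0.553, 0.3424, 0.362]
orientation: [-3.141, 0.03, -0.001]
force: [-0.3, 0.1, 0.1]
opening: 0.0363
gripper_force: 20.0
```

```bash
python3 - <<'E'
from h import *
y=np.radians(-1.1); rv=(R.from_euler("z",y)*R.from_rotvec([np.pi,0,0])).as_rotvec()
s=read_state(); print(s["t"],s["tool_pos"],s["opening"],inc([.553,.3437,.312],rv))
E
```

```text
28.625 [0.55301918 0.34237561 0.36197862] 0.036265270455922524 [-4.000e-04 -6.600e-03  2.499e-01 -1.000e-04 -2.000e-04  0.000e+00]
```

arm_command(increments=[[0,-0.006,0.05,0,0,0],[0,-0.006,0.12,0,0,0],[0,-0.006,0.18,0,0,0],[0,-0.006,0.23,0,0,0],[0,-0.006,0.25,0,0,0]])

```text
t: 29.25
tool_pos: [0.5527, 0.3433, 0.3101]
orientation: [3.141, -0.03, -0.002]
force: [0.8, -0.3, -0.5]
opening: 0.0357
gripper_force: 20.0
```

arm_command(increments=[[0,0,0,0,0,0],[0,0,0,0,0,0],[0,0,0,0,0,0],[0,0,0,0,0,0],[0,0,0,0,0,0]])

```text
t: 29.88
tool_pos: [0.553, 0.3435, 0.3117]
orientation: [-3.141, 0.03, -0.0]
force: [-0.5, -0.7, -0.9]
opening: 0.036
gripper_force: 20.0
```

arm_command(increments=[[0,0,0,0,0,0],[0,0,0,0,0,0],[0,0,0,0,0,0],[0,0,0,0,0,0],[0,0,0,0,0,0]], fingers=-1)

```text
t: 30.5
tool_pos: [0.5531, 0.3435, 0.3117]
orientation: [-3.141, 0.03, -0.0]
force: [0.5, 0.2, -0.3]
opening: 0.0812
gripper_force: 0.0
```

arm_command(increments=[[0,0,0,0,0,0],[0,0,0,0,0,0],[0,0,-0.1,0,0,0],[0,0,-0.3,0,0,0],[0,0,-0.5,0,0,0]])

```text
t: 31.12
tool_pos: [0.5529, 0.3435, 0.4142]
orientation: [-3.141, 0.03, -0.001]
force: [0.5, 0.3, 0.8]
opening: 0.0931
gripper_force: 0.0
```

arm_command(increments=[[-0.1,0.2,-0.1,0,0,0],[-0.1,0.4,-0.1,0,0,0],[-0.2,0.6,-0.1,0,0,0],[-0.2,0.8,-0.1,0,0,0],[-0.2,0.8,-0.1,0,0,0]], fingers=0.1)

```text
t: 31.75
tool_pos: [0.5099, 0.1823, 0.4336]
orientation: [-3.141, 0.035, -0.004]
force: [0.8, 0.5, 0.3]
opening: 0.0474
gripper_force: 0.0
```

```bash
python3 - <<'E'
from h import *
s=read_state(); print(s["t"],s["tool_pos"],s["opening"])
c=cam("wrist","w12"); cam("scene","s12"); cam("top","t12")
E
```

```text
31.75 [0.50993413 0.18226944 0.43364365] 0.04739691678051558
```

View pics/w12.png

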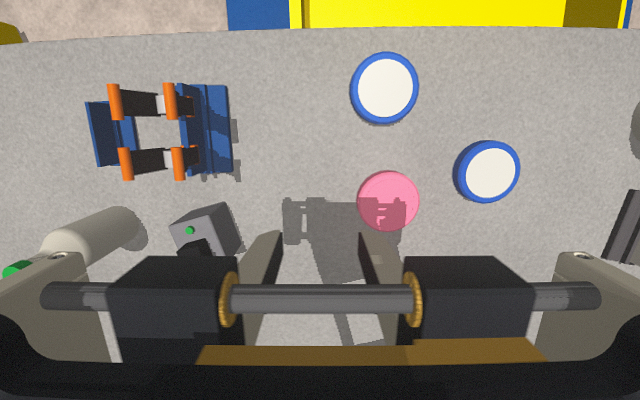

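Both clamps stand clipped on the board: roll pairs at (114,101)/(170,101) and (126,163)/(178,163). Lid A is at (384,88), lid B at (487,171), pink at (388,200). The bench edge is at row 30-40.

```bash
python3 - <<'E'
from h import *
c=load("wrist"); h=cv2.cvtColor(c["image"],cv2.COLOR_RGB2HSV)
for nm,m in(("blue",cv2.inRange(h,(100,120,30),(125,255,255))),("pink",cv2.inRange(h,(160,60,60),(179,200,255)))):
  m[:45]=0; m[:,:300]=0
  for k in cv2.findContours(m,cv2.RETR_EXTERNAL,cv2.CHAIN_APPROX_NONE)[0]:
    if cv2.contourArea(k)>800:
        (u,v),r=cv2.minEnclosingCircle(k); print(nm,u,v,r,onz(c,u,v,.014).round(4))
print("edge",[onz(c,u,v,0).round(4).tolist() for u,v in((230,33),(450,28),(600,31))])
rv=[np.pi,0,0]; print(inc([.56,.093,.40],rv),inc([.444,-.065,.4],rv))
E
```

```text
blue 488.20635986328125 171.63475036621094 33.21790313720703 [ 0.5139 -0.0634  0.014 ]
blue 384.0 87.5 36.70500183105469 [0.6311 0.0936 0.014 ]
pink 387.7252197265625 200.77369689941406 31.803359985351562 [0.473  0.0825 0.014 ]
edge [[0.7065, 0.2982, 0.0], [0.7069, 0.0042, 0.0], [0.7053, -0.2078, 0.0]]
[ 2.583e-01  4.544e-01  1.630e-01 -3.000e-04 -4.000e-04 -6.100e-03] [-3.0640e-01  1.2554e+00  1.6160e-01 -3.0000e-04 -4.0000e-04 -6.1000e-03]
```

arm_command(increments=[[0.1,0.2,0,0,0,-0.006],[0.2,0.4,0,0,0,-0.006],[0.235,0.455,0.1,0,0,-0.006],[0.235,0.455,0.3,0,0,-0.006],[0.235,0.455,0.5,0,0,-0.006]])

```text
t: 32.52
tool_pos: [0.555, 0.0936, 0.3296]
orientation: [-3.141, -0.001, 0.001]
force: [-0.1, 0.2, -0.3]
opening: 0.0418
gripper_force: 0.0
```

arm_command(increments=[[0,0,0.2,0,0,0],[0,0,0.4,0,0,0],[0,0,0.5,0,0,0],[0,0,0.5,0,0,0],[0,0,0.5,0,0,0]])

```text
t: 33.15
tool_pos: [0.556, 0.0929, 0.2332]
orientation: [-3.141, -0.0, -0.004]
force: [-0.4, 0.3, 0.3]
opening: 0.0418
gripper_force: 0.0
```

```bash
python3 - <<'E'
from h import *
s=read_state(); print(s["t"],s["tool_pos"],s["opening"],inc([.555,.0936,.194],[np.pi,0,0]))
c=cam("wrist","w13"); h=cv2.cvtColor(c["image"],cv2.COLOR_RGB2HSV)
m=cv2.inRange(h,(100,120,30),(125,255,255)); m2=cv2.inRange(h,(160,60,60),(179,200,255))
for m in(m,m2):
  for k in cv2.findContours(m,cv2.RETR_EXTERNAL,cv2.CHAIN_APPROX_NONE)[0]:
    if cv2.contourArea(k)>500: (u,v),r=cv2.minEnclosingCircle(k); print(u,v,r,onz(c,u,v,.014).round(4))
E
```

```text
33.15 [0.55599561 0.09285297 0.23315814] 0.04183212613968752 [-5.400e-03 -3.700e-03  1.958e-01 -1.000e-04 -7.000e-04  0.000e+00]
509.0 252.5 57.05489730834961 [ 0.5339 -0.0571  0.014 ]
14.84615421295166 191.0 77.43657684326172 [0.5842 0.3267 0.014 ]
318.0569763183594 123.145751953125 69.73649597167969 [0.6319 0.0941 0.014 ]
328.0 328.5 51.393192291259766 [0.4635 0.086  0.014 ]
325.0 283.5 35.00366973876953 [0.5072 0.0888 0.014 ]
```

Aligned with lid A. I descend, then push slowly over the edge.

arm_command(increments=[[0,-0.004,0.06,0,0,0],[0,-0.004,0.12,0,0,0],[0,-0.004,0.17,0,0,0],[0,-0.004,0.19,0,0,0],[0,-0.004,0.195,0,0,0]])

```text
t: 33.83
tool_pos: [0.555, 0.0932, 0.192]
orientation: [3.142, -0.001, -0.001]
force: [-0.2, -0.4, 0.4]
opening: 0.0417
gripper_force: 0.0
```

arm_command(increments=[[0.06,0,0,0,0,0],[0.12,0,0,0,0,0],[0.18,0,0,0,0,0],[0.24,0,0,0,0,0],[0.3,0,0,0,0,0]])

```text
t: 34.45
tool_pos: [0.6161, 0.0932, 0.1925]
orientation: [-3.142, 0.001, 0.0]
force: [-0.5, 0.2, -0.3]
opening: 0.0419
gripper_force: 0.2
```

arm_command(increments=[[0.06,0,0,0,0,0],[0.12,0,0,0,0,0],[0.18,0,0,0,0,0],[0.24,0,0,0,0,0],[0.3,0,0,0,0,0]])

```text
t: 35.08
tool_pos: [0.6759, 0.0932, 0.1924]
orientation: [3.142, -0.001, -0.0]
force: [-0.0, 0.7, 0.4]
opening: 0.0415
gripper_force: 0.2
```

```bash
python3 - <<'E'
from h import *
s=read_state(); print(s["t"],s["tool_pos"],s["force"])
c=cam("top","t14"); h=cv2.cvtColor(c["image"],cv2.COLOR_RGB2HSV)
m=cv2.inRange(h,(100,140,40),(125,255,255)); m[:100]=0; m[215:]=0
w=cv2.inRange(h,(0,0,170),(180,50,255)); w[:100]=0; w[230:]=0
for m in(m,w):
  for k in cv2.findContours(m,cv2.RETR_EXTERNAL,cv2.CHAIN_APPROX_NONE)[0]:
    if cv2.contourArea(k)>40: (u,v),r=cv2.minEnclosingCircle(k); print(u,v,r,onz(c,u,v,.014).round(4))
E
```

```text
35.075 [0.675936   0.09316765 0.19243943] [-0.01840015  0.72457809  0.41743612]
209.0 196.5 11.236202239990234 [0.576  0.4705 0.014 ]
239.5 197.0 15.53232479095459 [0.577  0.3425 0.014 ]
404.868408203125 192.773681640625 11.661341667175293 [ 0.612  -0.3415  0.014 ]
332.15887451171875 140.82183837890625 86.88700866699219 [ 0.8311 -0.0358  0.014 ]
612.5 157.0 62.85906982421875 [ 0.7998 -1.2796  0.014 ]
337.0 214.5 8.321758270263672 [ 0.5138 -0.0619  0.014 ]
```

arm_command(increments=[[0.05,0,0,0,0,0],[0.1,0,0,0,0,0],[0.15,0,0,0,0,0],[0.15,0,0,0,0,0],[0.15,0,0,0,0,0]])

```text
t: 35.75
tool_pos: [0.7051, 0.0932, 0.1924]
orientation: [3.142, -0.001, -0.001]
force: [0.0, -0.3, 0.7]
opening: 0.0419
gripper_force: 0.0
```

arm_command(increments=[[0,0,-0.2,0,0,0],[-0.1,0.1,-0.4,0,0,0],[-0.3,0.3,-0.6,0,0,0],[-0.6,0.5,-0.8,0,0,0],[-0.8,0.6,-0.9,0,0,0]])

```text
t: 36.38
tool_pos: [0.5537, -0.022, 0.3682]
orientation: [3.141, -0.001, 0.002]
force: [0.6, -1.4, 0.9]
opening: 0.0417
gripper_force: 0.0
```

```bash
python3 - <<'E'
from h import *
s=read_state(); print(s["t"],s["tool_pos"],s["force"])
cam("wrist","w15"); c=cam("scene","s15"); a=c["image"]
cv2.imwrite("pics/s15c.png",cv2.resize(cv2.imread("pics/s15.png")[120:390,100:500],(800,540)))
E
```

```text
36.375 [ 0.55368427 -0.0220304   0.3682224 ] [ 0.63736592 -1.43120696  0.89337309]
```

View pics/s15c.png

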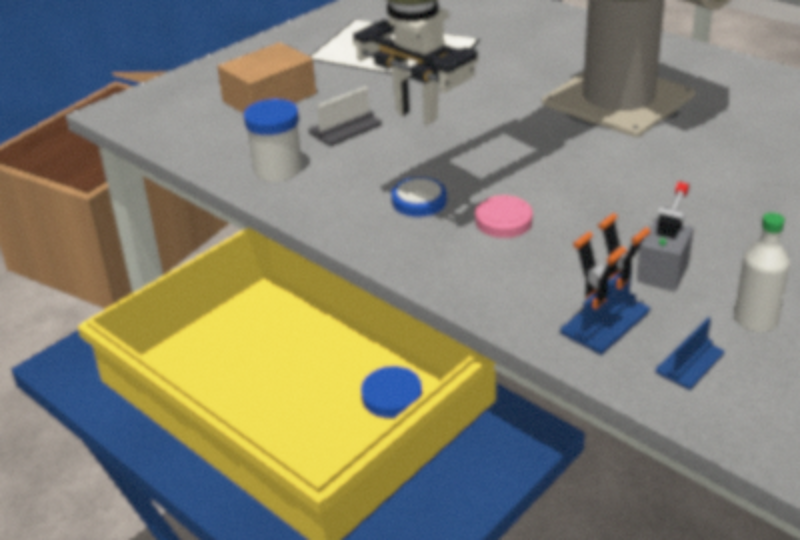

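Lid A lies in the tote, crop (391,391). Lid B remains at (419,196), and both clamps are on the board. Now lid B.

```bash
python3 - <<'E'
from h import *
c=load("top"); c=cam("top","t16"); h=cv2.cvtColor(c["image"],cv2.COLOR_RGB2HSV)
print(inc([.435,-.0625,.25],[np.pi,0,0]))
E
```

```text
[-5.962e-01  2.028e-01  5.947e-01  2.000e-04 -1.300e-03 -7.000e-04]
```

arm_command(increments=[[-0.25,0.1,0,0,0,0],[-0.5,0.2,0,0,0,0],[-0.596,0.203,0.1,0,0,0],[-0.596,0.203,0.35,0,0,0],[-0.596,0.203,0.59,0,0,0]])

```text
t: 37.15
tool_pos: [0.4363, -0.0613, 0.2475]
orientation: [3.142, -0.0, 0.002]
force: [1.0, -0.1, -0.5]
opening: 0.0418
gripper_force: 0.0
```

arm_command(increments=[[0,0,0,0,0,0],[0,0,0,0,0,0],[0,0,0,0,0,0],[0,0,0,0,0,0],[0,0,0,0,0,0]])

```text
t: 37.78
tool_pos: [0.4364, -0.0618, 0.2498]
orientation: [3.141, -0.001, 0.002]
force: [-0.3, 0.2, 0.2]
opening: 0.0415
gripper_force: 0.0
```

```bash
python3 - <<'E'
from h import *
s=read_state(); print(s["t"],s["tool_pos"],s["opening"],inc([.437,-.0625,.193],[np.pi,0,0]))
c=cam("wrist","w17"); h=cv2.cvtColor(c["image"],cv2.COLOR_RGB2HSV)
m=cv2.inRange(h,(100,120,30),(125,255,255)); m2=cv2.inRange(h,(160,60,60),(179,200,255))
for m in(m,m2):
  for k in cv2.findContours(m,cv2.RETR_EXTERNAL,cv2.CHAIN_APPROX_NONE)[0]:
    if cv2.contourArea(k)>500: (u,v),r=cv2.minEnclosingCircle(k); print(u,v,r,onz(c,u,v,.014).round(4))
E
```

```text
37.775 [ 0.43642949 -0.06176857  0.24978115] 0.04146552841790224 [ 2.400e-03  3.500e-03  2.839e-01  1.000e-04 -5.000e-04 -1.000e-04]
319.1944274902344 118.388671875 64.74742889404297 [ 0.5156 -0.0614  0.014 ]
140.05374145507812 171.5307159423828 64.685791015625 [0.4762 0.0801 0.014 ]
```

arm_command(increments=[[0,0,0.08,0,0,0],[0,0,0.16,0,0,0],[0,0,0.23,0,0,0],[0,0,0.27,0,0,0],[0,0,0.284,0,0,0]])

```text
t: 38.45
tool_pos: [0.4357, -0.0616, 0.1912]
orientation: [-3.141, 0.0, 0.002]
force: [-0.1, 0.1, 0.5]
opening: 0.0417
gripper_force: 0.0
```

arm_command(increments=[[0.06,0,0,0,0,0],[0.12,0,0,0,0,0],[0.19,0,0,0,0,0],[0.26,0,0,0,0,0],[0.33,0,0,0,0,0]])

```text
t: 39.08
tool_pos: [0.5036, -0.0617, 0.1927]
orientation: [3.141, -0.0, 0.002]
force: [-0.8, 0.0, -0.2]
opening: 0.0416
gripper_force: 0.3
```

arm_command(increments=[[0.07,0,0,0,0,0],[0.14,0,0,0,0,0],[0.21,0,0,0,0,0],[0.28,0,0,0,0,0],[0.35,0,0,0,0,0]])

```text
t: 39.7
tool_pos: [0.5736, -0.0617, 0.1925]
orientation: [3.141, -0.0, 0.002]
force: [0.4, -0.4, 0.6]
opening: 0.0414
gripper_force: 0.3
```

```bash
python3 - <<'E'
from h import *
s=read_state(); print(s["t"],s["tool_pos"])
c=cam("wrist","w18"); h=cv2.cvtColor(c["image"],cv2.COLOR_RGB2HSV)
m=cv2.inRange(h,(100,120,30),(125,255,255)); m[:, :150]=0; m[:,490:]=0
for k in cv2.findContours(m,cv2.RETR_EXTERNAL,cv2.CHAIN_APPROX_NONE)[0]:
    if cv2.contourArea(k)>500: (u,v),r=cv2.minEnclosingCircle(k); print(u,v,r,onz(c,u,v,.014).round(4))
E
```

```text
39.7 [ 0.5735563  -0.06168386  0.19246936]
319.46405029296875 164.796630859375 82.5115737915039 [ 0.6263 -0.0615  0.014 ]
182.36154174804688 4.5 32.67300796508789 [0.7076 0.0074 0.014 ]
```

The lid is cradled straight ahead, so I push it on over the edge.

arm_command(increments=[[0.06,0,0,0,0,0],[0.12,0,0,0,0,0],[0.18,0,0,0,0,0],[0.24,0,0,0,0,0],[0.3,0,0,0,0,0]])

```text
t: 40.38
tool_pos: [0.6329, -0.0617, 0.1921]
orientation: [-3.142, 0.001, -0.0]
force: [-0.5, -0.1, 0.8]
opening: 0.0423
gripper_force: 0.3
```

arm_command(increments=[[0.06,0,0,0,0,0],[0.12,0,0,0,0,0],[0.18,0,0,0,0,0],[0.24,0,0,0,0,0],[0.3,0,0,0,0,0]])

```text
t: 41.0
tool_pos: [0.6929, -0.0617, 0.192]
orientation: [3.142, -0.0, 0.0]
force: [-0.1, -0.7, 1.2]
opening: 0.0415
gripper_force: 0.0
```

arm_command(increments=[[0.04,0,0,0,0,0],[0.06,0,0,0,0,0],[0.06,0,0,0,0,0],[0.06,0,0,0,0,0],[0.06,0,0,0,0,0]])

```text
t: 41.62
tool_pos: [0.7038, -0.0618, 0.1921]
orientation: [-3.142, 0.001, 0.0]
force: [0.5, -0.7, 1.3]
opening: 0.0416
gripper_force: 0.0
```

arm_command(increments=[[0,0,-0.25,0,0,0],[0,0,-0.5,0,0,0],[-0.2,-0.1,-0.8,0,0,0],[-0.5,-0.3,-1,0,0,0],[-0.7,-0.5,-1,0,0,0]])

```text
t: 42.25
tool_pos: [0.5794, 0.0243, 0.3911]
orientation: [3.141, -0.003, 0.008]
force: [0.8, 1.1, -0.1]
opening: 0.042
gripper_force: 0.0
```

```bash
python3 - <<'E'
from h import *
s=read_state(); print(s["t"],s["tool_pos"])
cam("top","t19"); cam("scene","s19")
a=cv2.resize(cv2.imread("pics/s19.png")[110:380,90:520],(796,500)); cv2.imwrite("pics/s19c.png",a)
E
```

```text
42.25 [0.57939967 0.02428948 0.39113922]
```

View pics/s19c.png

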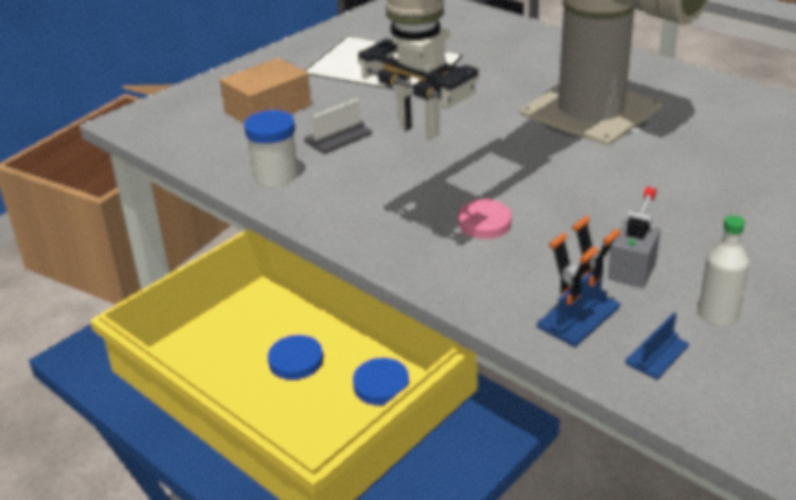

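Both lids are in the tote, crop (295,357) and (381,381). No more lids are on the bench, the jar, spray and carton stand, and both clamps are on the board. Now the second click.

arm_command(increments=[[-0.2,-0.25,-0.1,0,0,0],[-0.4,-0.5,-0.1,0,0,0],[-0.6,-0.75,-0.1,0,0,0],[-0.8,-0.9,-0.1,0,0,0],[-0.8,-0.9,-0.1,0,0,0]], fingers=1)

```text
t: 42.98
tool_pos: [0.4182, 0.2062, 0.4079]
orientation: [-3.141, -0.006, -0.0]
force: [0.5, 0.6, -0.0]
opening: 0.0006
gripper_force: 0.0
```

```bash
python3 - <<'E'
from h import *
s=read_state(); print(s["t"],s["tool_pos"],s["opening"],inc([.3654,.3324,.335],[np.pi,0,0]))
E
```

```text
42.975 [0.41816742 0.20618371 0.40789892] 0.0005611827930895269 [-2.614e-01 -6.319e-01  3.649e-01 -2.000e-04 -1.000e-04  1.300e-03]
```

arm_command(increments=[[-0.1,-0.25,0,0,0,0],[-0.2,-0.5,0,0,0,0],[-0.261,-0.632,0.1,0,0,0],[-0.261,-0.632,0.25,0,0,0],[-0.261,-0.632,0.36,0,0,0]])

```text
t: 43.6
tool_pos: [0.3686, 0.3305, 0.3343]
orientation: [3.141, 0.0, -0.0]
force: [0.1, -0.0, -0.7]
opening: 0.0005
gripper_force: 0.0
```

arm_command(increments=[[0,0,0,0,0,0],[0,0,0,0,0,0],[0,0,0,0,0,0],[0,0,0,0,0,0],[0,0,0,0,0,0]])

```text
t: 44.22
tool_pos: [0.3682, 0.3307, 0.3363]
orientation: [-3.141, 0.001, -0.001]
force: [-0.9, -0.1, 0.3]
opening: 0.0004
gripper_force: 0.0
```

```bash
python3 - <<'E'
from h import *
s=read_state(); print(s["t"],s["tool_pos"],s["opening"],s["force"],inc([.3654,.3324,.292],[np.pi,0,0]))
E
```

```text
44.225 [0.36820741 0.3307061  0.3362746 ] 0.00042754037432217706 [-0.89807804 -0.13766145  0.2663859 ] [-1.420e-02 -8.300e-03  2.214e-01 -2.000e-04 -2.000e-04 -1.000e-04]
```

arm_command(increments=[[-0.014,-0.008,0.04,0,0,0],[-0.014,-0.008,0.08,0,0,0],[-0.014,-0.008,0.12,0,0,0],[-0.014,-0.008,0.15,0,0,0],[-0.014,-0.008,0.17,0,0,0]])

```text
t: 44.85
tool_pos: [0.3651, 0.3322, 0.3012]
orientation: [3.141, -0.001, -0.001]
force: [-1.3, 0.0, 2.0]
opening: 0.0004
gripper_force: 1.1
```

arm_command(increments=[[0,0,0,0,0,0],[0,0,0,0,0,0],[0,0,0,0,0,0],[0,0,0,0,0,0],[0,0,0,0,0,0]])

```text
t: 45.48
tool_pos: [0.3653, 0.3323, 0.3019]
orientation: [-3.141, 0.001, -0.0]
force: [-1.6, -0.4, 1.4]
opening: 0.0003
gripper_force: 0.9
```

```bash
python3 - <<'E'
from h import *
s=read_state(); print(s["t"],s["tool_pos"],s["force"],inc([.3654,.3324,.292],[np.pi,0,0]))
E
```

```text
45.475 [0.36533347 0.33227527 0.30189629] [-1.58354042 -0.35155538  1.36097276] [ 0.0003 -0.0006  0.0495 -0.     -0.0001 -0.0001]
```

arm_command(increments=[[0,0,0.015,0,0,0],[0,0,0.03,0,0,0],[0,0,0.042,0,0,0],[0,0,0.05,0,0,0],[0,0,0.05,0,0,0]])

```text
t: 46.1
tool_pos: [0.3652, 0.3323, 0.2916]
orientation: [3.142, -0.0, -0.0]
force: [-2.1, 0.0, 3.1]
opening: 0.0002
gripper_force: 1.8
```

```bash
python3 - <<'E'
from h import *
F=[]
for i in range(10): read_camera("wrist"); F.append(read_state()["force"])
print(read_state()["tool_pos"],np.mean(F,0))
E
```

```text
[0.36530803 0.3322602  0.29183122] [-2.4188528  -0.53155948  3.58864142]
```

Same depth and force as the first click (z 0.292, 3.6 N). I release it and retreat.

arm_command(increments=[[0,0,-0.03,0,0,0],[0,0,-0.1,0,0,0],[0,0,-0.25,0,0,0],[0,0,-0.5,0,0,0],[0,0,-0.7,0,0,0]])

```text
t: 47.22
tool_pos: [0.3652, 0.3321, 0.4346]
orientation: [-3.141, 0.001, -0.002]
force: [0.5, 0.1, 0.5]
opening: 0.0003
gripper_force: 0.0
```

arm_command(increments=[[0,0.1,0,0,0,0],[0,0.3,0,0,0,0],[0,0.5,0,0,0,0],[0,0.5,0,0,0,0],[0,0.5,0,0,0,0]])

```text
t: 47.85
tool_pos: [0.3651, 0.2321, 0.4315]
orientation: [-3.141, 0.002, 0.001]
force: [-0.5, -0.3, 0.1]
opening: 0.0005
gripper_force: 0.0
```

```bash
python3 - <<'E'
from h import *
c=cam("scene","s20"); im=c["image"]; roi=im[195:235,425:460].astype(float)
w=np.clip(roi[...,0]-roi[...,1:].max(-1)-40,0,None); yy,xx=np.mgrid[195:235,425:460]; print((w*xx).sum()/w.sum(),(w*yy).sum()/w.sum())
t=cam("top","t20"); h=cv2.cvtColor(t["image"],cv2.COLOR_RGB2HSV); m=cv2.inRange(h,(5,170,110),(16,255,255)); n,l,s,ce=cv2.connectedComponentsWithStats(m)
print([(ce[i].round(),onz(t,*ce[i],.147).round(3)) for i in range(1,n) if s[i,4]>5 and ce[i][0]<300 and ce[i][1]>150])
cw=cv2.inRange(h,(0,0,180),(180,40,255)); n,l,s,ce=cv2.connectedComponentsWithStats(cw); print([(ce[i].round().tolist(),int(s[i,4])) for i in range(1,n) if s[i,4]>100 and 120<ce[i][0]<520 and ce[i][1]>170])
E
```

```text
440.6132732486686 213.13560016386728
[(array([226., 181.]), array([0.612, 0.369, 0.147])), (array([240., 182.]), array([0.608, 0.318, 0.147])), (array([225., 196.]), array([0.551, 0.372, 0.147])), (array([238., 196.]), array([0.552, 0.32 , 0.147]))]
[([445.0, 320.0], 3760)]
```

```bash
python3 -c "
from plant import *
print(close_job())"
```

```text
the job is handed in; nothing more can be done
None
```

I've handed the job in at about 48 s, with no score returned: the switch was clicked first and last, as judged from press depth and force, and came back up each time. Both clamps are clipped on the larger blue board and both blue lids are in the tote. The pink look-alike, jar, spray bottle and carton were not touched.

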